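# Shut the marked gas tap under its sliding cover

### The job

Push the yellow cover of the grey gas-tap box fully aside along its rails and leave it open, then push the red valve handle round until it is fully shut, across its pipe. Only push with the fingertips or the outside of the fingers, gently: pinch or lift nothing. Leave the blue handle, and the bottle, cup, tip box and marker right beside the box, as they are.

Things in the scene. Friction and masses are not known exactly. Their poses are not given: they have to be found in the camera images.
- tap_box: fixed grey box, 152 (its x) x 506 (its y) x 75 mm high; origin: centre of its underside, on the bench; z up, x across it, away from the robot. -y half: open well with two valves, inside 136 x 240 mm, centre (0, -125) mm, walls 62 mm high, 8 mm thick. +y half: solid deck 60 mm high. 12 mm wide rails, tops at 75 mm, on both long edges. Hose outlets stand 24 mm out of its +x side
- push_block (a point): centre of the top of the raised block on the sliding cover, 86 mm above the bench; axes are the box's. The cover: yellow plate 138 (x) x 252 mm (y), top 68 mm above the bench; the block on its centre is 104 x 104 mm, 18 mm higher than the plate. To open, push the block's -y side face (52 mm from this point) towards the box's +y
- cover (a joint): slide of the cover, m: 0 = well fully covered, 0.242 = fully aside over the deck, against the stop; grows along the box's +y. Starts between 0 and 0.02. Stays where it is left; sliding takes about 2 N plus 6 N per m/s
- red_axis (a point): point on the red valve's fixed stem axis, level with the top of its red lever, 58 mm above the bench; axes are the box's. Lever 13 mm wide, 14 mm thick (44 to 58 mm above the bench), hub radius 11 mm, rounded tip 59 mm from the axis; beside it the well is free down to 38 mm above the bench
- red_handle (a joint): turn of the red lever, rad: 0 = open (lever along the box's +x, in line with its pipe), 1.57 = fully shut at its stop (along the box's +y, across the pipe); shuts anticlockwise seen from above. Starts at 0 to 0.25. Stays where left; takes about 0.1 N m (2 to 3 N at 45 mm from the axis)
- red_tip (a point): end of the red lever, on its top face, 59 mm from the stem axis; its x axis points along the lever outwards
- red_valve: the red-handled valve, brass, fixed in the well; origin on its stem axis, 6 mm above the bench, at box x = -32 mm and box y = -180 or -90 mm (the red and the blue valve may change places)
- blue_axis (a point): point on the blue valve's fixed stem axis, level with the top of its blue lever, 58 mm above the bench; axes are the box's. Lever 13 mm wide, 14 mm thick (44 to 58 mm above the bench), hub radius 11 mm, rounded tip 59 mm from the axis; beside it the well is free down to 38 mm above the bench
- blue_tip (a point): end of the blue lever, on its top face, 59 mm from the stem axis; leave it. Its lever starts between 0 and 0.25 rad from the box's +x, turned towards +y
- bottle: small white bottle with a red cap, 34 mm across, 62 mm high, loose, just behind the tap box; origin at the centre of its underside
- cup: pale grey cup, 67 mm across, 78 mm high, loose, by the well end of the tap box; origin at the centre of its underside
- tips: pipette-tip box with a clear closed lid, 76 by 118 by 68 mm, loose, just behind the tap box; origin at the centre of its underside
- marker: marker pen with a black cap, lying, 17 by 135 by 16 mm (long along its y), loose, in front of the tap box; origin at the centre of its underside

How it is judged:
By the outcome, as a careful person would: the job done as asked, in the order asked, and still so for the second after the job is handed in, with the robot touching nothing.
It also fails if it takes over 48 s, if anything falls off the work surface, if the arm or the gripper's body presses on something with over 40 N, if the wrist force passes 120 N, or if a joint passes its speed limit or range.

### The arm

A 7-joint arm with a two-finger parallel gripper is mounted at the origin on a cart in front of the work surface, level with it; the furniture and walls round the work are solid. World frame = base frame: x ahead of the robot, y to its left, z up, the work surface at z = 0. Lengths are in m, angles in rad, forces in N, time in s.
With the tool pointing down it reaches from about 0.425 to 0.875 m from the base axis. Payload 4.7 kg.
Tool frame: the origin (TCP) lies at the very end of the fingers, on their centre line; the grasp point (between the pads) lies 19 mm behind it (ctrl.grasp_offset is the distance from the TCP to the grasp point, in m); z points along the fingers, y is the direction in which the jaws open and shut (so a half turn about z gives the same grasp; the last joint's range is limited). The gripper opens to 87 mm and grips with 3 to 60 N. Pads are 19 mm wide; open, the fingers measure 117 mm over their backs; the gripper's body (75 mm by 190 mm) begins 51 mm behind the grasp point.
Start: joints at [-1.127, 0.321, -0.07, 1.45, 0.023, 1.371, -0.057], TCP at [0.271, 0.591, 0.184] pointing down, gripper open.
Joint ranges: [-2.86, 2.86], [-0.3, 2.09], [-1.38, 1.24], [0.06, 2.45], [-1.56, 4.7], [0.09, 2.05], [-2.69, 2.69]. Speed limits (rad/s): [2.57, 2.57, 3.14, 3.14, 3.14, 3.14, 3.14].

### API

Orientations are given as a rotation vector (axis times angle).
In Python, from bench import ctrl gives the robot as it stands.
- The arm moves only by the shell command python3 -m creep 'ROWS' [FORCE]. ROWS is JSON, a list that holds one entry, the list of rows, each a list of 7 numbers: the opening, from 0 (shut) to 1 (fully open), then the shift along the tool's x, y, z in mm, then the turn, a rotation vector about the tool's x, y, z in rad. In form: [[[grip, dx, dy, dz, rx, ry, rz], ...]]. A call has 1 to 5 rows; each row is the pose to reach, as a shift and turn from the pose commanded when the call began, along the tool's axes at that moment; what a row does not reach only later rows make up. A row lasts 1/10 s, in which the tool goes at most 50 mm and 8.59 degrees, less where a joint would pass 70% of its speed; a pose out of reach is approached as far as the arm can. A call with a gripper value outside its range is refused whole. The fingers move at their own pace and stop on an object; FORCE is the grip in N (left out, the last holds). Time passes only in rows, so rows that repeat a pose let the fingers close. It gives the time, the measured TCP pose, the force and the opening at its end, in the units of the state.
- ctrl.get_state(): the state, without advancing time (a new reading comes with each control period).
- ctrl.get_image(name): name is "scene" or "top" or "wrist"; returns the picture (420x560x3 uint8, red, green, blue); there is no depth.
- ctrl.camera_params(name): a dict with "K" (3x3 intrinsics, pixels), "pose" (4x4, takes a point from camera to world coordinates). Camera axes: x right, y down, z forward; pixel columns grow to the right and rows downward; lengths in m; the calibration is good to about 2 mm. A picture is of the moment at which its call begins: read the wrist's pose just before it. camera_params takes no time and is no camera call; for the wrist camera it gives the pose at the moment of the call.
- ctrl.close_job(): hands the job in, once; it reports no verdict.
The state is a dict: "time": time; "joint_positions": joint angles; "qd": joint speeds; "joint_torque": joint torques, N m; "position": TCP position; "tool_rot": TCP orientation; "ft_force": force on the tool from outside, world axes, zero at the start; "torque": the same for the moment, N m; "grip_width": opening from 0.0 (shut) to 1.0 (fully open).
Only numpy, scipy, OpenCV 4.12 (cv2) and the standard library are available. Lean on these libraries where they do the work, as an engineer would, in place of code of your own. Each camera call takes 0.05 s, during which the arm holds its last target. There are 200 camera calls.

## Working session

There is one attempt and no reset: what is moved stays moved. The work goes in short steps, Python scripts to look and compute and a shell command to move; the robot and the scene stay as the last step left them, time stands still between calls to the robot, and variables do not carry over. Pictures are saved under pics/ and viewed, about 8 in all and at most 12, crops included, and the job is handed in when it is done.

```bash
mkdir -p pics; ls
python3 - <<'E'
from bench import ctrl
import cv2,numpy as np
np.set_printoptions(precision=4,suppress=True)
s=ctrl.get_state();print(s)
for n in("top","scene"):
    im=ctrl.get_image(n);cv2.imwrite(f"pics/{n}0.png",im[:,:,::-1])
    p=ctrl.camera_params(n);print(n,p["K"],p["pose"])
E
```

```text
pics
{'time': 0.0, 'joint_positions': array([-1.1269,  0.3218, -0.0701,  1.4517,  0.0226,  1.3708, -0.0569]), 'qd': array([ 0.001 , -0.0008, -0.0017,  0.0001, -0.0002, -0.0002, -0.0002]), 'joint_torque': array([  0.0002, -49.1288,  -0.404 , -31.2527,  -0.0639,   0.0437,
         0.0002]), 'position': array([0.2707, 0.5903, 0.1831]), 'tool_rot': array([-0.6699, -3.069 ,  0.0029]), 'ft_force': array([-0.3954,  0.9562,  0.4123]), 'torque': array([-0.0055,  0.0222, -0.0551]), 'grip_width': 0.9983028970876117}
top [[408.3779   0.     278.8406]
 [  0.     408.3779 205.1448]
 [  0.       0.       1.    ]] [[ 0.0097 -0.9887  0.1499  0.4388]
 [-1.     -0.0093  0.0031 -0.1583]
 [-0.0016 -0.1499 -0.9887  0.932 ]
 [ 0.      0.      0.      1.    ]]
scene [[450.8713   0.     273.3829]
 [  0.     450.8713 210.6467]
 [  0.       0.       1.    ]] [[ 0.8241 -0.4241  0.3756  0.2416]
 [-0.5663 -0.63    0.5314 -0.6337]
 [ 0.0113 -0.6506 -0.7593  0.732 ]
 [ 0.      0.      0.      1.    ]]
```

View pics/top0.png

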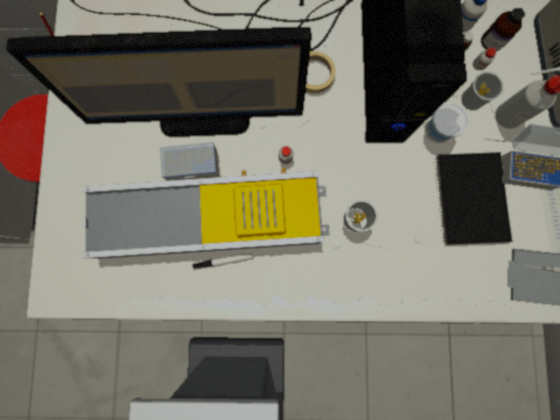

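View pics/scene0.png

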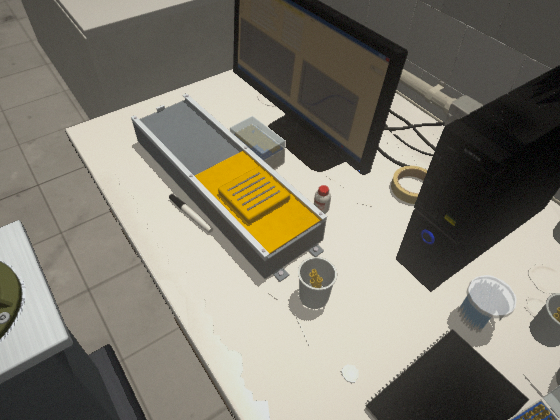

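The top view shows the box spanning (86,187)-(318,173)-(322,243)-(86,256). The yellow block is at about (259,209), the bottle at (286,154), the tips at (188,161), the cup at (359,217) and the marker at (222,262). The monitor stands behind the box.

```bash
cat > h.py <<'E'
from bench import ctrl
import cv2,numpy as np
np.set_printoptions(precision=4,suppress=True)
def back(uv,z,p):
    "pixels -> world points on plane z"
    uv=np.atleast_2d(np.asarray(uv,float));T=p["pose"]
    d=(T[:3,:3]@np.linalg.inv(p["K"])@np.c_[uv,np.ones(len(uv))].T).T
    return T[:3,3]+d*((z-T[2,3])/d[:,2])[:,None]
def proj(X,p):
    T=p["pose"];c=(np.atleast_2d(X)-T[:3,3])@T[:3,:3];c=c@p["K"].T
    return c[:,:2]/c[:,2:]
E
python3 - <<'E'
from h import *
p=ctrl.camera_params("top")
c=back([(86,187),(318,173),(322,243),(86,256)],.075,p);print(c, c.mean(0))
print("edges",[np.linalg.norm(c[i]-c[i-1]) for i in range(4)])
d=(c[0]+c[3]-c[1]-c[2]);print("box y dir deg",np.degrees(np.arctan2(d[1],d[0])))
im=cv2.imread("pics/top0.png");h=cv2.cvtColor(im,cv2.COLOR_BGR2HSV)
m=cv2.inRange(h,(20,150,80),(35,255,255));m[:,:150]=0;m[:,340:]=0;m[:150]=0;m[260:]=0
m=cv2.morphologyEx(m,cv2.MORPH_CLOSE,np.ones((9,9)))
r=cv2.minAreaRect(max(cv2.findContours(m,0,1)[0],key=cv2.contourArea));print(r)
b=back(cv2.boxPoints(r),.068,p);print(b,b.mean(0))
cv2.imwrite("pics/c1.png",cv2.resize(im[140:290,60:400],None,fx=2.3,fy=2.3,interpolation=cv2.INTER_CUBIC))
bl=back([(234,185),(282,183),(285,233),(237,236)],.086,p);print("block",bl,bl.mean(0))
for n,uv,z in(("bottle",(286,152),.062),("cup",(360,216),.078),("tips",(188,159),.068),("marker",(222,262),.01)):print(n,back(uv,z,p))
E
```

```text
[[ 0.6041  0.2571  0.075 ]
 [ 0.6393 -0.2391  0.075 ]
 [ 0.4895 -0.2468  0.075 ]
 [ 0.4577  0.2453  0.075 ]] [0.5476 0.0041 0.075 ]
edges [np.float64(0.14684767392789166), np.float64(0.49743642983201086), np.float64(0.1500824385805509), np.float64(0.4930799172857505)]
box y dir deg 93.87758568681421
((258.7397155761719, 204.47262573242188), (69.51636505126953, 118.27085876464844), 86.14319610595703)
[[ 0.6368  0.0214  0.068 ]
 [ 0.6569 -0.2342  0.068 ]
 [ 0.5063 -0.2435  0.068 ]
 [ 0.4872  0.0056  0.068 ]] [ 0.5718 -0.1127  0.068 ]
block [[ 0.6092 -0.0606  0.086 ]
 [ 0.6144 -0.1619  0.086 ]
 [ 0.5088 -0.169   0.086 ]
 [ 0.5016 -0.0696  0.086 ]] [ 0.5585 -0.1153  0.086 ]
bottle [[ 0.689  -0.1702  0.062 ]]
cup [[ 0.5468 -0.3268  0.078 ]]
tips [[0.6696 0.0432 0.068 ]]
marker [[ 0.4488 -0.0296  0.01  ]]
```

View pics/c1.png

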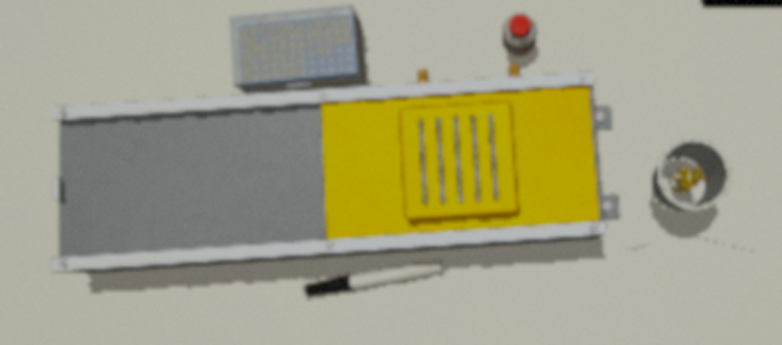

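The close view shows the cover nearly closed, with the block's -y face at about crop x = 517. The bottle and hose outlets are behind the box, and the cup is clear of its end. Next I shut the jaws, lift slightly and align the tool with the box.

```bash
python3 -m creep '[[[0,0,0,-10,0,0,-0.14],[0,0,0,-20,0,0,-0.28],[0,0,0,-20,0,0,-0.42],[0,0,0,-20,0,0,-0.497],[0,0,0,-20,0,0,-0.497]]]' 20
python3 - <<'E'
from h import *
from scipy.spatial.transform import Rotation as R
s=ctrl.get_state();M=R.from_rotvec(s["tool_rot"]).as_matrix();print(s["position"],M,s["grip_width"])
th=np.radians(93.9);yd=np.array([np.cos(th),np.sin(th),0])
t=np.array([.5585,-.1153,0])-yd*(.052+.035);t[2]=.15
print(t,(t-s["position"])@M*1e3)
E
```

```text
time: 0.6
position: [0.2708, 0.5906, 0.2036]
tool_rot: [0.106, -3.139, 0.001]
ft_force: [-0.1, 0.4, -1.0]
grip_width: 0.632
[0.2708 0.5906 0.2036] [[-0.9977 -0.0672 -0.0004]
 [-0.0672  0.9977 -0.0008]
 [ 0.0004 -0.0008 -1.    ]] 0.631586823424925
[ 0.5644 -0.2021  0.15  ] [-239.692  -810.5603   54.1753]
```

```bash
for i in 1; do python3 -m creep '[[[0,-12,-40,0,0,0,0],[0,-24,-80,0,0,0,0],[0,-36,-120,0,0,0,0],[0,-48,-160,0,0,0,0],[0,-60,-200,0,0,0,0]]]'
python3 -m creep '[[[0,-12,-40,0,0,0,0],[0,-24,-80,0,0,0,0],[0,-36,-120,0,0,0,0],[0,-48,-160,0,0,0,0],[0,-60,-200,0,0,0,0]]]'
python3 -m creep '[[[0,-12,-40,0,0,0,0],[0,-24,-80,0,0,0,0],[0,-36,-120,0,0,0,0],[0,-48,-160,0,0,0,0],[0,-60,-200,0,0,0,0]]]'
python3 -m creep '[[[0,-12,-40,10,0,0,0],[0,-24,-80,20,0,0,0],[0,-36,-120,30,0,0,0],[0,-48,-160,40,0,0,0],[0,-60,-210,54,0,0,0]]]'
python3 -m creep '[[[0,0,0,0,0,0,0],[0,0,0,0,0,0,0]]]'; done
python3 - <<'E'
from h import *
p=ctrl.camera_params("wrist");s=ctrl.get_state();im=ctrl.get_image("wrist");cv2.imwrite("pics/w1.png",im[:,:,::-1])
np.savez("w1.npz",**p);print(p["pose"],s["position"],s["joint_positions"])
E
```

```text
time: 1.1
position: [0.3445, 0.3936, 0.2039]
tool_rot: [0.102, -3.14, 0.0]
ft_force: [0.7, -1.0, 0.8]
grip_width: 0.171
time: 1.6
position: [0.4176, 0.1981, 0.204]
tool_rot: [0.102, -3.14, -0.001]
ft_force: [1.0, -0.4, -0.4]
grip_width: 0.003
time: 2.1
position: [0.4909, 0.0027, 0.2041]
tool_rot: [-0.102, 3.14, 0.001]
ft_force: [0.2, 0.6, -0.0]
grip_width: 0.007
time: 2.6
position: [0.5649, -0.1983, 0.1508]
tool_rot: [-0.106, 3.139, 0.001]
ft_force: [1.9, 0.4, 0.2]
grip_width: 0.005
time: 2.8
position: [0.5629, -0.1994, 0.1499]
tool_rot: [0.098, -3.138, 0.0]
ft_force: [0.7, 1.1, 0.3]
grip_width: 0.003
[[-0.0638  0.9668  0.2476  0.4933]
 [ 0.998   0.062   0.0151 -0.204 ]
 [-0.0008  0.248  -0.9688  0.3508]
 [ 0.      0.      0.      1.    ]] [ 0.5629 -0.1994  0.1499] [-0.2238  0.2557  0.6147  1.6536 -0.1515  1.283   2.0524]
```

View pics/w1.png

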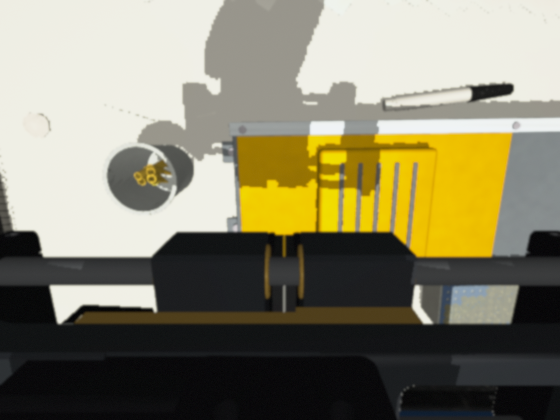

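The wrist view shows the shut fingers over the plate, left of the block. The block's near corners are at (319,151) and (436,149). The rail's outer edge runs from (231,122) to beyond (560,118).

Run:
```python
from h import *
p=dict(np.load("w1.npz"));s=ctrl.get_state()
b=back([(319,151),(436,149)],.086,p);print("block",b,np.linalg.norm(b[1]-b[0]))
d=b[1]-b[0];print(np.degrees(np.arctan2(d[1],d[0])))
r=back([(231,124),(560,119)],.075,p);print("rail",r);d=r[1]-r[0];a=np.arctan2(d[1],d[0]);print(np.degrees(a))
a=np.radians(93.8);y=np.array([np.cos(a),np.sin(a),0]);x=np.array([y[1],-y[0],0])
c=b.mean(0)+.052*x;print("block centre",c,"tcp rel (box x,y mm)",(s["position"]-c)@x*1e3,(s["position"]-c)@y*1e3)
```

```text
block [[ 0.5102 -0.1726  0.086 ]
 [ 0.502  -0.0721  0.086 ]] 0.10090358605880925
94.63043081095522
rail [[ 0.4924 -0.2509  0.075 ]
 [ 0.4698  0.037   0.075 ]]
94.49983084007894
block centre [ 0.558  -0.1189  0.086 ] tcp rel (box x,y mm) 0.27383875989337875 -78.95075293986343
```

```bash
python3 -m creep '[[[0,0,0,25,0,0,0],[0,0,0,50,0,0,0],[0,0,0,65,0,0,0],[0,0,0,74,0,0,0],[0,0,0,74,0,0,0]]]'
python3 -m creep '[[[0,0,5,0,0,0,0],[0,0,10,0,0,0,0],[0,0,15,0,0,0,0],[0,0,22,0,0,0,0],[0,0,30,0,0,0,0]]]'
python3 -m creep '[[[0,0,10,0,0,0,0],[0,0,20,0,0,0,0],[0,0,30,0,0,0,0],[0,0,40,0,0,0,0],[0,0,50,0,0,0,0]]]'
```

```text
time: 3.35
position: [0.5633, -0.1969, 0.0763]
tool_rot: [0.107, -3.139, -0.001]
ft_force: [0.2, -0.4, -0.1]
grip_width: 0.005
time: 3.85
position: [0.5619, -0.1676, 0.0773]
tool_rot: [-0.105, 3.139, 0.0]
ft_force: [0.5, -0.0, 0.6]
grip_width: 0.001
time: 4.35
position: [0.5584, -0.1173, 0.077]
tool_rot: [-0.106, 3.14, 0.0]
ft_force: [-0.0, -0.5, -0.6]
grip_width: 0.008
```

Run:
```python
from h import *
a=ctrl.get_image("top");cv2.imwrite("pics/t2.png",cv2.resize(a[130:300,60:400,::-1],None,fx=2.2,fy=2.2))
```

```text
(no output)
```

View pics/t2.png

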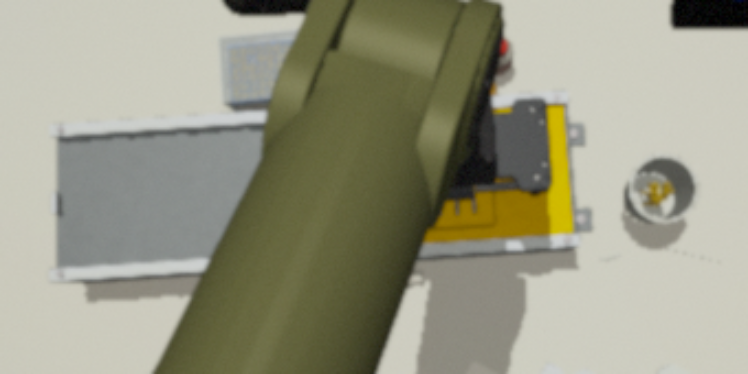

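The cover appears not to have moved: its -y end is still at the well end. I'll look from the side.

Run:
```python
from h import *
s=ctrl.get_state();print(s["position"],s["ft_force"],s["time"])
p=ctrl.camera_params("wrist");w=ctrl.get_image("wrist")[:,:,::-1];a=ctrl.get_image("scene")[:,:,::-1]
np.savez("w2.npz",**p);print(p["pose"][:3,3])
cv2.imwrite("pics/s2.png",np.hstack([cv2.resize(a[80:300,120:350],(390,373)),cv2.resize(w,(400,300)).copy() if 0 else cv2.copyMakeBorder(cv2.resize(w,(400,300)),0,73,0,0,0)]))
print(proj(s["position"],ctrl.camera_params("top")),proj(s["position"],ctrl.camera_params("scene")))
```

```text
[ 0.5585 -0.115   0.0769] [-0.0996  1.2946  0.3967] 4.4
[ 0.4885 -0.1205  0.2777]
[[259.5647 209.6137]] [[253.19   192.9901]]
```

View pics/s2.png

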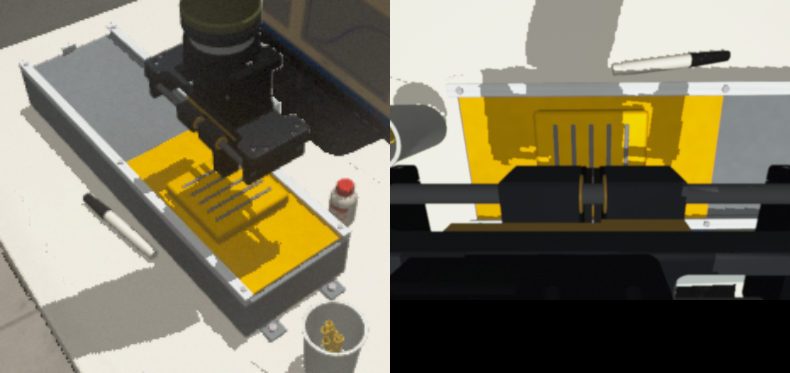

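The scene view shows the fingertips just above the block top and untouched, although the reported z is 0.077. So real heights are about 10 mm off, and I'll go back and find the plate by gentle touch.

```bash
python3 -m creep '[[[0,0,0,-20,0,0,0],[0,0,-30,-20,0,0,0],[0,0,-60,-20,0,0,0],[0,0,-84,-20,0,0,0],[0,0,-84,-20,0,0,0]]]'
python3 -m creep '[[[0,0,0,10,0,0,0],[0,0,0,18,0,0,0],[0,0,0,20,0,0,0],[0,0,0,20,0,0,0]]]'
python3 -m creep '[[[0,0,0,2,0,0,0],[0,0,0,2,0,0,0]]]'
python3 -m creep '[[[0,0,0,2,0,0,0],[0,0,0,2,0,0,0]]]'
python3 -m creep '[[[0,0,0,2,0,0,0],[0,0,0,2,0,0,0]]]'
```

```text
time: 5.0
position: [0.563, -0.2081, 0.0974]
tool_rot: [-0.094, 3.14, -0.006]
ft_force: [-0.3, -0.5, -0.5]
grip_width: 0.006
time: 5.4
position: [0.5637, -0.2008, 0.076]
tool_rot: [0.108, -3.138, -0.001]
ft_force: [-0.1, -0.3, -0.4]
grip_width: 0.004
time: 5.6
position: [0.5642, -0.2018, 0.075]
tool_rot: [-0.106, 3.14, 0.0]
ft_force: [-0.4, -0.6, 0.5]
grip_width: 0.008
time: 5.8
position: [0.564, -0.2021, 0.073]
tool_rot: [-0.106, 3.14, 0.0]
ft_force: [0.1, 0.9, 0.2]
grip_width: 0.005
time: 6.0
position: [0.5639, -0.2021, 0.0708]
tool_rot: [0.106, -3.14, -0.0]
ft_force: [-0.3, 0.3, -0.4]
grip_width: 0.01
```

```bash
python3 -m creep '[[[0,0,0,2,0,0,0],[0,0,0,2,0,0,0]]]'
python3 -m creep '[[[0,0,0,2,0,0,0],[0,0,0,2,0,0,0]]]'
python3 -m creep '[[[0,0,0,1.5,0,0,0],[0,0,0,1.5,0,0,0]]]'
```

```text
time: 6.2
position: [0.5639, -0.202, 0.0687]
tool_rot: [0.105, -3.139, -0.0]
ft_force: [-0.2, 0.8, 0.4]
grip_width: 0.006
time: 6.4
position: [0.5639, -0.202, 0.0667]
tool_rot: [0.106, -3.139, -0.0]
ft_force: [-0.5, 0.1, 0.8]
grip_width: 0.003
time: 6.6
position: [0.5639, -0.2021, 0.0653]
tool_rot: [0.106, -3.14, -0.0]
ft_force: [-0.4, -0.5, 0.5]
grip_width: 0.006
```

```bash
python3 -m creep '[[[0,0,0,1.5,0,0,0],[0,0,0,1.5,0,0,0]]]'
python3 -m creep '[[[0,0,0,1.5,0,0,0],[0,0,0,1.5,0,0,0]]]' | grep -v rot
python3 - <<'E'
from h import *
p=ctrl.camera_params("wrist");s=ctrl.get_state();w=ctrl.get_image("wrist")[:,:,::-1];a=ctrl.get_image("scene")[:,:,::-1]
np.savez("w3.npz",**p)
cv2.imwrite("pics/s3.png",np.hstack([cv2.resize(a[120:280,180:350],(478,450)),cv2.resize(w[100:400,180:380],(300,450))]))
print(s["position"],s["ft_force"],proj(s["position"],ctrl.camera_params("scene")))
E
```

```text
time: 6.8
position: [0.5639, -0.2021, 0.0638]
tool_rot: [0.105, -3.14, -0.0]
ft_force: [-0.4, 0.9, -1.1]
grip_width: 0.005
time: 7.0
position: [0.5639, -0.2021, 0.0623]
ft_force: [0.2, -0.1, 1.0]
grip_width: 0.005
[ 0.5639 -0.2021  0.0623] [ 0.2017 -0.0857  1.0133] [[280.5742 224.8774]]
```

View pics/s3.png

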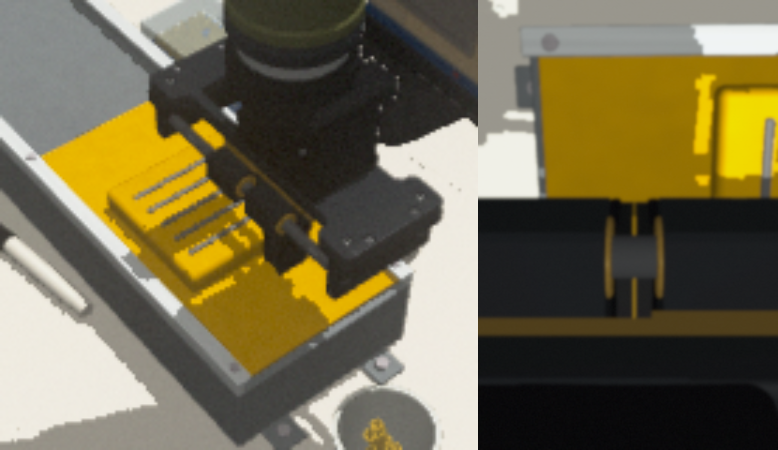

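The fingertip is visible at about crop (278,275), roughly 7 real px above where the reported TCP projects. The tips are therefore 10 to 14 mm higher than reported, so I continue the guarded descent.

```bash
python3 -m creep '[[[0,0,0,1.5,0,0,0],[0,0,0,1.5,0,0,0]]]' | grep -v rot
python3 -m creep '[[[0,0,0,1.5,0,0,0],[0,0,0,1.5,0,0,0]]]' | grep -v rot
python3 -m creep '[[[0,0,0,1,0,0,0],[0,0,0,1,0,0,0]]]' | grep -v rot
```

```text
time: 7.3
position: [0.564, -0.202, 0.0608]
ft_force: [0.1, 0.0, -0.3]
grip_width: 0.008
time: 7.5
position: [0.5639, -0.202, 0.0593]
ft_force: [-0.5, -0.1, -0.0]
grip_width: 0.009
time: 7.7
position: [0.564, -0.2021, 0.0584]
ft_force: [0.2, 0.1, 1.0]
grip_width: 0.005
```

```bash
python3 -m creep '[[[0,0,5,0,0,0,0],[0,0,10,0,0,0,0],[0,0,15,0,0,0,0],[0,0,20,0,0,0,0],[0,0,25,0,0,0,0]]]' | grep -v rot
python3 -m creep '[[[0,0,5,0,0,0,0],[0,0,10,0,0,0,0],[0,0,15,0,0,0,0],[0,0,20,0,0,0,0],[0,0,25,0,0,0,0]]]' | grep -v rot
python3 - <<'E'
from h import *
p=ctrl.camera_params("top");b=cv2.imread("pics/top0.png");a=ctrl.get_image("top")[:,:,::-1]
h=cv2.cvtColor(a.copy(),cv2.COLOR_BGR2HSV);m=cv2.inRange(h,(20,150,80),(35,255,255))
h0=cv2.cvtColor(b,cv2.COLOR_BGR2HSV);m0=cv2.inRange(h0,(20,150,80),(35,255,255))
for r in (180,190,225,232,238):
    f=lambda M:(np.where(M[r,150:340])[0]+150)
    print(r,f(m0)[[0,-1]] if f(m0).size else 0,f(m)[[0,-1]] if f(m).size else 0)
E
```

```text
time: 8.2
position: [0.5625, -0.1764, 0.0586]
ft_force: [1.1, -0.3, -0.5]
grip_width: 0.006
time: 8.7
position: [0.5607, -0.1518, 0.0585]
ft_force: [-1.2, 0.1, 0.4]
grip_width: 0.003
180 [273 315] [309 311]
190 [200 316] [200 213]
225 [201 319] [286 319]
232 [202 319] [283 320]
238 [202 278] 0
```

Run:
```python
from h import *
p=ctrl.camera_params("scene");s=ctrl.get_state();a=ctrl.get_image("scene")[:,:,::-1]
P=s["position"]
for dz in(0,.01,.02,.03):print(dz,proj(P+[0,0,dz],p))
u,v=proj(P,p)[0].astype(int);k=5
c=cv2.resize(a[v-70:v+45,u-80:u+80],None,fx=k,fy=k,interpolation=cv2.INTER_CUBIC)
c=np.clip(c.astype(float)*1.6,0,255).astype(np.uint8)
for dz in(0,.01,.02,.03):
    q=(proj(P+[0,0,dz],p)[0]-[u-80,v-70])*k;cv2.circle(c,tuple(int(t) for t in q),3,(255,0,255),-1)
cv2.imwrite("pics/s4.png",c)
# block/box model check in initial scene picture
```

```text
0 [[264.1764 209.8998]]
0.01 [[264.1546 206.5614]]
0.02 [[264.1325 203.165 ]]
0.03 [[264.11   199.7089]]
```

View pics/s4.png

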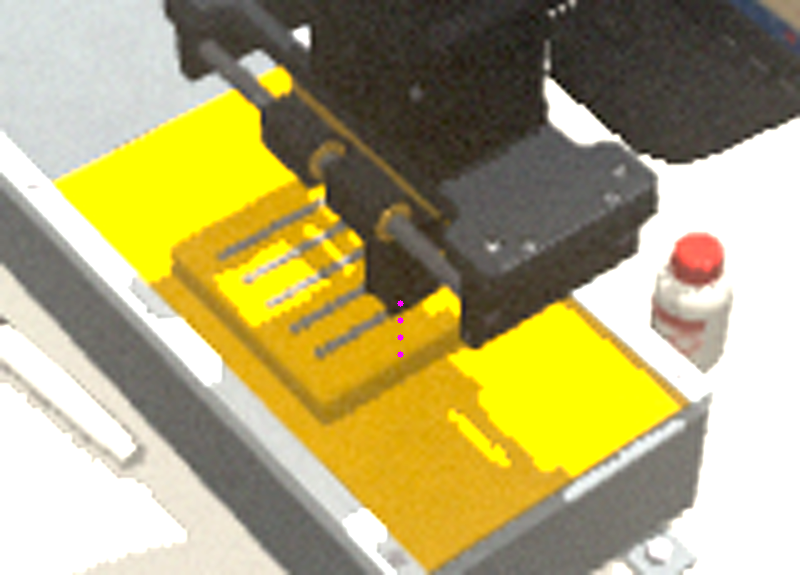

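The fingertip's end is at about crop (395,312), and the marker for reported TCP +25 to 30 mm is at (400,303). So the real tips sit roughly 27 mm above the reported TCP. They have just been sliding over the block top with no contact force. I go back and descend further, guarded.

```bash
python3 -m creep '[[[0,0,0,-8,0,0,0],[0,0,-20,-8,0,0,0],[0,0,-40,-8,0,0,0],[0,0,-52,-4,0,0,0],[0,0,-52,0,0,0,0]]]' | grep -v rot
python3 -m creep '[[[0,0,0,3,0,0,0],[0,0,0,6,0,0,0],[0,0,0,8,0,0,0],[0,0,0,8,0,0,0]]]' | grep -v rot
python3 -m creep '[[[0,0,0,2,0,0,0],[0,0,0,2,0,0,0]]]' | grep -v rot
python3 -m creep '[[[0,0,0,2,0,0,0],[0,0,0,2,0,0,0]]]' | grep -v rot
python3 - <<'E'
from h import *
p=ctrl.camera_params("scene");s=ctrl.get_state();P=s["position"]
for q in((0,0,.07),(.007,-.095,.07),(.007,-.095,.098)):print(proj(P+q,p))
E
```

```text
time: 9.3
position: [0.5639, -0.2069, 0.0588]
ft_force: [-0.6, -0.4, -0.7]
grip_width: 0.001
time: 9.7
position: [0.5641, -0.2031, 0.0501]
ft_force: [0.5, 0.3, -0.6]
grip_width: 0.01
time: 9.9
position: [0.5642, -0.2038, 0.0484]
ft_force: [0.1, 0.0, 0.3]
grip_width: 0.01
time: 10.1
position: [0.5641, -0.204, 0.0463]
ft_force: [-0.1, -0.2, 0.8]
grip_width: 0.001
[[281.9296 206.8654]]
[[317.3855 239.9769]]
[[318.8266 229.8273]]
```

```bash
python3 -m creep '[[[0,0,5,0,0,0,0],[0,0,10,0,0,0,0],[0,0,15,0,0,0,0],[0,0,20,0,0,0,0],[0,0,25,0,0,0,0]]]' | grep -v rot
python3 -m creep '[[[0,0,5,0,0,0,0],[0,0,10,0,0,0,0],[0,0,15,0,0,0,0],[0,0,20,0,0,0,0],[0,0,25,0,0,0,0]]]' | grep -v rot
python3 - <<'E'
from h import *
p=ctrl.camera_params("scene");a=ctrl.get_image("scene")[:,:,::-1];P=ctrl.get_state()["position"];u,v=proj(P,p)[0].astype(int);k=4
c=cv2.resize(a[v-70:v+50,u-70:u+70],None,fx=k,fy=k,interpolation=cv2.INTER_CUBIC)
for dz in(0,.01,.02,.03):
    q=(proj(P+[0,0,dz],p)[0]-[u-70,v-70])*k;cv2.circle(c,tuple(int(t) for t in q),3,(255,0,255),-1)
cv2.imwrite("pics/s5.png",np.clip(c*1.6,0,255).astype(np.uint8))
E
```

```text
time: 10.6
position: [0.5626, -0.1785, 0.0466]
ft_force: [-0.2, -0.7, -0.2]
grip_width: 0.001
time: 11.1
position: [0.5607, -0.1541, 0.0466]
ft_force: [0.3, -2.9, -0.7]
grip_width: 0.007
```

View pics/s5.png

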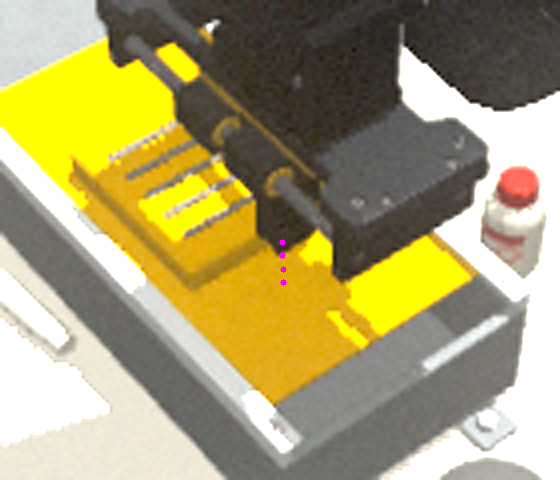

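The fingertip is now against the block's face, force is -2.9 N, and the well has begun to open at the -y end. I continue the push.

```bash
python3 -m creep '[[[0,0,9,0,0,0,0],[0,0,18,0,0,0,0],[0,0,27,0,0,0,0],[0,0,36,0,0,0,0],[0,0,45,0,0,0,0]]]' | grep -v rot
python3 -m creep '[[[0,0,9,0,0,0,0],[0,0,18,0,0,0,0],[0,0,27,0,0,0,0],[0,0,36,0,0,0,0],[0,0,45,0,0,0,0]]]' | grep -v rot
python3 -m creep '[[[0,0,9,0,0,0,0],[0,0,18,0,0,0,0],[0,0,27,0,0,0,0],[0,0,36,0,0,0,0],[0,0,45,0,0,0,0]]]' | grep -v rot
python3 -m creep '[[[0,0,9,0,0,0,0],[0,0,18,0,0,0,0],[0,0,27,0,0,0,0],[0,0,36,0,0,0,0],[0,0,45,0,0,0,0]]]' | grep -v rot
```

```text
time: 11.65
position: [0.5573, -0.1084, 0.0465]
ft_force: [-1.7, -2.6, 2.5]
grip_width: 0.008
time: 12.15
position: [0.5546, -0.0636, 0.0464]
ft_force: [-2.7, -1.7, 0.7]
grip_width: 0.005
time: 12.65
position: [0.5517, -0.0187, 0.0465]
ft_force: [-2.3, -3.4, 1.6]
grip_width: 0.004
time: 13.15
position: [0.5486, 0.0262, 0.0465]
ft_force: [-1.5, -2.5, 0.9]
grip_width: 0.003
```

```bash
for k in 1; do python3 -m creep '[[[0,0,5,0,0,0,0],[0,0,10,0,0,0,0],[0,0,15,0,0,0,0],[0,0,20,0,0,0,0]]]' | grep -v rot
python3 -m creep '[[[0,0,3,0,0,0,0],[0,0,6,0,0,0,0],[0,0,8,0,0,0,0]]]' | grep -v rot
python3 -m creep '[[[0,0,3,0,0,0,0],[0,0,6,0,0,0,0]]]' | grep -v rot; done
python3 -m creep '[[[0,0,3,0,0,0,0],[0,0,5,0,0,0,0]]]' | grep -v rot
```

```text
time: 13.55
position: [0.5474, 0.0455, 0.0465]
ft_force: [-2.2, -2.1, 1.0]
grip_width: 0.005
time: 13.85
position: [0.5468, 0.0536, 0.0465]
ft_force: [-1.7, -2.3, 0.7]
grip_width: -0.0
time: 14.05
position: [0.5464, 0.0593, 0.0465]
ft_force: [-1.0, -3.5, 1.3]
grip_width: 0.001
time: 14.25
position: [0.5463, 0.0618, 0.0466]
ft_force: [-2.0, -9.9, 0.5]
grip_width: 0.009
```

```bash
python3 -m creep '[[[0,0,1,0,0,0,0],[0,0,1,0,0,0,0],[0,0,-6,0,0,0,0],[0,0,-15,0,0,0,0]]]' | grep -v rot
python3 -m creep '[[[0,0,0,-30,0,0,0],[0,0,0,-60,0,0,0],[0,0,0,-80,0,0,0],[0,0,0,-80,0,0,0]]]' | grep -v rot
python3 - <<'E'
from h import *
o=[]
t=ctrl.get_image("top")[:,:,::-1];a=ctrl.get_image("scene")[:,:,::-1];cv2.imwrite("t6.png",t);cv2.imwrite("a6.png",a)
A=cv2.resize(t[160:260,80:345],(795,300),interpolation=cv2.INTER_CUBIC)
B=cv2.resize(a[130:280,150:350],(400,300),interpolation=cv2.INTER_CUBIC);C=cv2.resize(a[150:250,220:350],(390,300),interpolation=cv2.INTER_CUBIC)
cv2.imwrite("pics/m6.png",np.clip(1.3*np.vstack([A,np.hstack([B,C,np.zeros((300,5,3))])]),0,255).astype(np.uint8))
E
```

```text
time: 14.65
position: [0.548, 0.0507, 0.0468]
ft_force: [0.2, 0.1, 1.4]
grip_width: 0.009
time: 15.05
position: [0.5501, 0.0502, 0.13]
ft_force: [0.6, 0.7, -0.4]
grip_width: 0.004
```

View pics/m6.png

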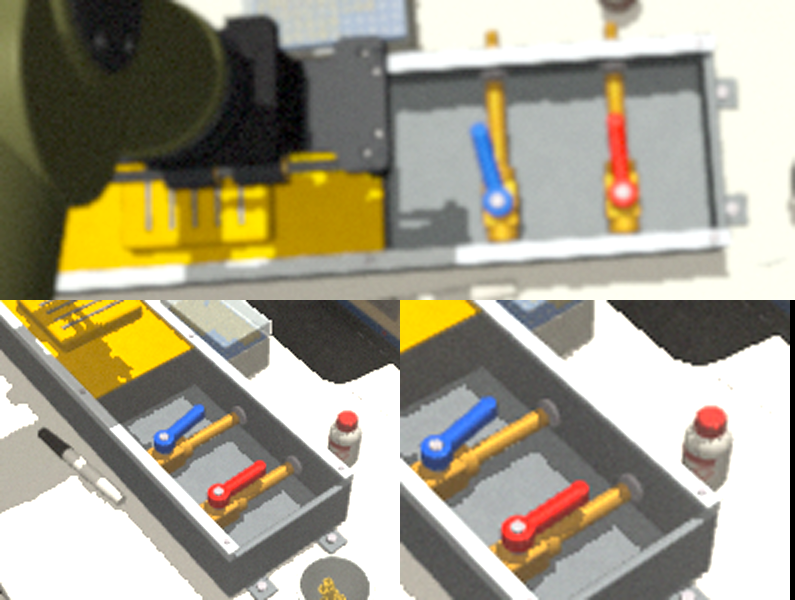

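The view shows the cover fully over the deck and the well open. Red is the valve nearer the well end: hub at top crop (622,190), tip at (616,120). Blue is at (498,201)/(480,130), turned slightly towards +y.

Run:
```python
from h import *
from scipy.spatial.transform import Rotation as R
pt=ctrl.camera_params("top");ps=ctrl.camera_params("scene");s=ctrl.get_state()
T={"redhub":(622,190),"redtip":(616,118),"bluehub":(498,201),"bluetip":(479,128)}
S={"redhub":(116,227),"redtip":(188,184),"bluehub":(35,144),"bluetip":(92,102)}
M=lambda p:p["K"]@np.linalg.inv(p["pose"])[:3]
a=np.radians(94.1);y=np.array([np.cos(a),np.sin(a),0]);x=np.array([y[1],-y[0],0])
for k in T:
    u=np.array(T[k])/3+[80,160];v=np.array(S[k])/3+[220,150]
    X=cv2.triangulatePoints(M(pt),M(ps),u.reshape(2,1),v.reshape(2,1));X=(X[:3]/X[3]).T[0]
    print(k,back(u,.058,pt)[0],back(v,.058,ps)[0],"tri",X)
h=back(np.array(T["redhub"])/3+[80,160],.058,pt)[0]
print("box x dir",x,"y",y)
Mr=R.from_rotvec(s["tool_rot"]).as_matrix();print(Mr)
```

```text
redhub [ 0.5319 -0.1743  0.058 ] [ 0.5301 -0.1775  0.058 ] tri [ 0.5323 -0.1743  0.0532]
redtip [ 0.5842 -0.1696  0.058 ] [ 0.5891 -0.1737  0.058 ] tri [ 0.5876 -0.1711  0.0556]
bluehub [ 0.5232 -0.0856  0.058 ] [ 0.5242 -0.0874  0.058 ] tri [ 0.5242 -0.0858  0.0563]
bluetip [ 0.5759 -0.0707  0.058 ] [ 0.5771 -0.0758  0.058 ] tri [ 0.5784 -0.0709  0.0526]
box x dir [0.9974 0.0715 0.    ] y [-0.0715  0.9974  0.    ]
[[-0.9977 -0.0676  0.0011]
 [-0.0676  0.9977  0.0011]
 [-0.0012  0.001  -1.    ]]
```

```bash
python3 -m creep '[[[0,-3,-45,0,0,0,0],[0,-6,-90,0,0,0,0],[0,-9,-135,0,0,0,0],[0,-12,-180,0,0,0,0],[0,-14,-225,0,0,0,0]]]' | grep -v rot
python3 -m creep '[[[0,-2,-31,0,0,0,0],[0,-2,-31,0,0,0,0],[0,-2,-31,20,0,0,0],[0,-2,-31,40,0,0,0],[0,-2,-31,40,0,0,0]]]'
python3 - <<'E'
from h import *
o=ctrl.get_state()["position"]-[.531,-.176,0];a=np.radians(94);y=np.array([np.cos(a),np.sin(a),0]);x=np.array([y[1],-y[0],0])
print("rel axis box x,y mm",o@x*1e3,o@y*1e3,o[2])
a=ctrl.get_image("scene")[:,:,::-1];cv2.imwrite("pics/s7.png",cv2.resize(a[100:280,170:360],(760,600) if 0 else (633,600),interpolation=cv2.INTER_CUBIC))
E
```

```text
time: 15.65
position: [0.5756, -0.1753, 0.1248]
ft_force: [0.3, 0.1, -0.6]
grip_width: 0.004
time: 16.15
position: [0.5775, -0.2028, 0.0822]
tool_rot: [0.107, -3.133, -0.004]
ft_force: [0.5, -0.1, 0.8]
grip_width: 0.007
rel axis box x,y mm 44.50858954511277 -29.9355034378592 0.08220107951651556
```

View pics/s7.png

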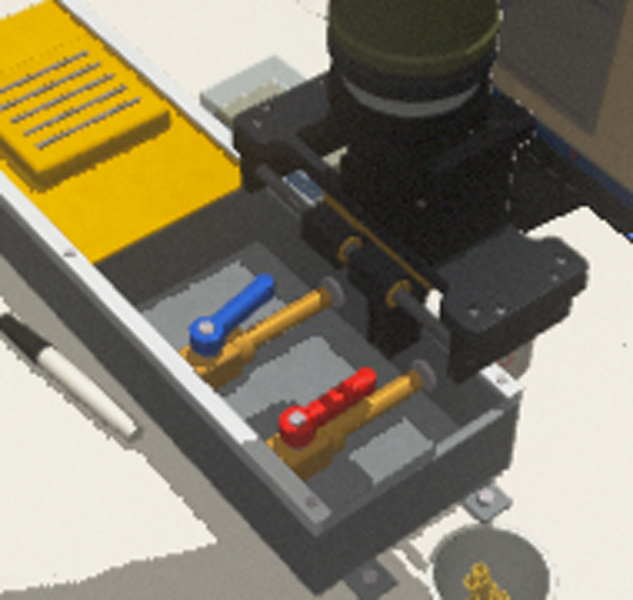

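The finger hangs over the well at crop (388,350), on the -y side of the red lever (hub at (298,425), tip at (368,378)). The tips are still above rail height. Next I check the height offset, then descend guarded.

```bash
python3 - <<'E'
from h import *
p=ctrl.camera_params("scene");s=ctrl.get_state();P=s["position"];print(P)
for d in(.02,.025,.03,.035,.04):print(d,proj(P+[0,0,d],p))
E
python3 -m creep '[[[0,-5,-1,15,0,0,0],[0,-5,-1,30,0,0,0],[0,-5,-1,45,0,0,0],[0,-5,-1,50,0,0,0],[0,-5,-1,50,0,0,0]]]' | grep -v rot
python3 -m creep '[[[0,0,0,5,0,0,0],[0,0,0,5,0,0,0]]]' | grep -v rot
python3 -m creep '[[[0,0,0,5,0,0,0],[0,0,0,5,0,0,0]]]' | grep -v rot
```

```text
[ 0.5787 -0.2034  0.0841]
0.02 [[288.0241 207.669 ]]
0.025 [[288.1218 205.8845]]
0.03 [[288.2205 204.0835]]
0.035 [[288.3201 202.2659]]
0.04 [[288.4206 200.4313]]
time: 16.7
position: [0.5843, -0.2054, 0.0351]
ft_force: [0.2, 0.1, 1.2]
grip_width: 0.007
time: 16.9
position: [0.5854, -0.2057, 0.0315]
ft_force: [0.7, -0.3, -0.0]
grip_width: 0.003
time: 17.1
position: [0.5851, -0.2055, 0.0262]
ft_force: [-1.1, -0.6, 0.2]
grip_width: 0.007
```

```bash
python3 -m creep '[[[0,0,0,4,0,0,0],[0,0,0,8,0,0,0],[0,0,0,8,0,0,0]]]' | grep -v rot
python3 -m creep '[[[0,0,5,0,0,0,0],[0,0,10,0,0,0,0],[0,0,15,0,0,0,0],[0,1,20,0,0,0,0],[0,1,25,0,0,0,0]]]' | grep -v rot
python3 -m creep '[[[0,0,4,0,0,0,0],[0,1,8,0,0,0,0],[0,3,12,0,0,0,0],[0,6,16,0,0,0,0],[0,9,20,0,0,0,0]]]' | grep -v rot
```

```text
time: 17.4
position: [0.5848, -0.2055, 0.0178]
ft_force: [-0.4, -0.2, -0.7]
grip_width: 0.008
time: 17.9
position: [0.5833, -0.1815, 0.0191]
ft_force: [0.8, -2.9, 2.0]
grip_width: 0.009
time: 18.4
position: [0.5742, -0.1608, 0.0196]
ft_force: [4.2, -0.7, 6.2]
grip_width: 0.008
```

```bash
cat > red.py <<'E'
from h import *
def red(n="scene"):
    p=ctrl.camera_params(n);h=cv2.cvtColor(ctrl.get_image(n),cv2.COLOR_RGB2HSV)
    m=cv2.inRange(h,(0,120,60),(8,255,255))|cv2.inRange(h,(172,120,60),(180,255,255))
    g=np.argwhere(m)[:,::-1];X=back(g,.058,p)
    o=X-[.531,-.176,.058];k=np.hypot(o[:,0],o[:,1])<.075;o=o[k];r=np.hypot(o[:,0],o[:,1])
    a=np.degrees(np.arctan2(o[:,1],o[:,0]))-4
    print(n,k.sum(),"max r",r.max() if k.any() else 0)
    for lo in(.02,.03,.04,.05):
        q=(r>lo)&(r<lo+.01)
        if q.any():print(lo,q.sum(),"ang med %.0f min %.0f max %.0f"%(np.median(a[q]),a[q].min(),a[q].max()))
if __name__=="__main__":red();red("top");s=ctrl.get_state();print(s["position"],s["ft_force"])
E
python3 red.py
```

```text
scene 189 max r 0.049786780505588026
0.02 28 ang med 28 min 8 max 45
0.03 25 ang med 32 min 19 max 41
0.04 6 ang med 38 min 35 max 39
top 35 max r 0.010228000275780545
[ 0.5736 -0.16    0.0196] [2.5426 0.7834 6.9545]
```

The lever is only at about 32°, and there is a 6 to 7 N upward force. The tip is probably riding on the lever's top edge, so I lift off, retreat and go lower.

```bash
python3 -m creep '[[[0,0,0,-10,0,0,0],[0,0,0,-12,0,0,0],[0,-4,-12,-12,0,0,0],[0,-4,-25,-12,0,0,0],[0,-4,-25,-6,0,0,0]]]' | grep -v rot
python3 -m creep '[[[0,0,0,6,0,0,0],[0,0,0,6,0,0,0]]]' | grep -v rot
python3 -m creep '[[[0,0,0,3,0,0,0],[0,0,0,3,0,0,0]]]' | grep -v rot
python3 -m creep '[[[0,0,0,3,0,0,0],[0,0,0,3,0,0,0]]]' | grep -v rot
python3 red.py
```

```text
time: 19.0
position: [0.5778, -0.1902, 0.0248]
ft_force: [0.5, -1.2, -0.5]
grip_width: 0.009
time: 19.2
position: [0.5766, -0.1856, 0.0167]
ft_force: [-0.4, -0.3, 0.1]
grip_width: -0.001
time: 19.4
position: [0.5777, -0.1856, 0.015]
ft_force: [0.1, 0.4, 0.4]
grip_width: 0.002
time: 19.6
position: [0.5779, -0.1859, 0.0122]
ft_force: [0.3, 0.3, -0.7]
grip_width: 0.001
scene 221 max r 0.05655581919471271
0.02 28 ang med 31 min 13 max 46
0.03 27 ang med 32 min 21 max 42
0.04 26 ang med 32 min 22 max 41
0.05 10 ang med 35 min 32 max 39
top 0 max r 0
[ 0.5781 -0.186   0.0126] [0.0958 0.784  0.5388]
```

```bash
python3 -m creep '[[[0,0,0,2,0,0,0],[0,0,0,2,0,0,0]]]' | grep -v rot
python3 -m creep '[[[0,0,4,0,0,0,0],[0,0,8,0,0,0,0],[0,0,12,0,0,0,0],[0,0,12,0,0,0,0]]]' | grep -v rot
python3 -m creep '[[[0,0,4,0,0,0,0],[0,1,8,0,0,0,0],[0,1,8,0,0,0,0]]]' | grep -v rot
python3 red.py
```

```text
time: 19.9
position: [0.5779, -0.1861, 0.0104]
ft_force: [0.1, -0.4, -0.3]
grip_width: 0.008
time: 20.3
position: [0.5774, -0.1729, 0.0105]
ft_force: [0.2, 0.5, -0.5]
grip_width: 0.002
time: 20.6
position: [0.5757, -0.1662, 0.0106]
ft_force: [0.0, 0.2, -0.2]
grip_width: 0.007
scene 208 max r 0.05493634509192048
0.02 28 ang med 32 min 17 max 47
0.03 25 ang med 33 min 22 max 44
0.04 18 ang med 36 min 29 max 41
0.05 6 ang med 38 min 34 max 41
top 25 max r 0.009454392855180882
[ 0.5757 -0.1662  0.0106] [ 0.4338 -0.7949  0.1462]
```

```bash
python3 -m creep '[[[0,1,4,0,0,0,0],[0,3,7,0,0,0,0],[0,5,10,0,0,0,0],[0,5,10,0,0,0,0]]]' | grep -v rot
python3 red.py
python3 -m creep '[[[0,2,3,0,0,0,0],[0,5,6,0,0,0,0],[0,8,9,0,0,0,0],[0,8,9,0,0,0,0]]]' | grep -v rot
python3 red.py
```

```text
time: 21.1
position: [0.5699, -0.1562, 0.0106]
ft_force: [0.7, -1.9, 0.9]
grip_width: 0.002
scene 216 max r 0.05628828505172982
0.02 26 ang med 51 min 34 max 67
0.03 24 ang med 50 min 40 max 59
0.04 24 ang med 51 min 43 max 57
0.05 13 ang med 52 min 45 max 56
top 41 max r 0.012623003895369292
[ 0.5701 -0.1561  0.0106] [ 0.0204 -1.2747  0.4386]
time: 21.6
position: [0.5611, -0.1471, 0.0106]
ft_force: [1.6, -0.9, -0.7]
grip_width: 0.002
scene 223 max r 0.055860465987739194
0.02 28 ang med 72 min 56 max 89
0.03 28 ang med 70 min 59 max 82
0.04 26 ang med 71 min 62 max 79
0.05 13 ang med 68 min 63 max 74
top 37 max r 0.013464321309859978
[ 0.5612 -0.1471  0.0105] [ 0.5619 -0.3763 -0.3727]
```

Turning properly now, with the lever at about 71° and small forces. I finish by pushing towards -x until the stop is felt.

```bash
python3 -m creep '[[[0,4,2,0,0,0,0],[0,8,4,0,0,0,0],[0,12,5,0,0,0,0],[0,12,5,0,0,0,0]]]' | grep -v rot
python3 -m creep '[[[0,2,0,0,0,0,0],[0,3,0,0,0,0,0],[0,3,0,0,0,0,0]]]' | grep -v rot
python3 -m creep '[[[0,2,0,0,0,0,0],[0,2,0,0,0,0,0]]]' | grep -v rot
python3 red.py
```

```text
time: 22.1
position: [0.5484, -0.1432, 0.0105]
ft_force: [0.5, 0.4, 0.7]
grip_width: 0.005
time: 22.4
position: [0.5464, -0.1431, 0.0106]
ft_force: [2.4, 2.4, 0.4]
grip_width: 0.005
time: 22.6
position: [0.5462, -0.1432, 0.0107]
ft_force: [7.2, 3.4, -2.7]
grip_width: 0.008
scene 247 max r 0.056936433876959985
0.02 31 ang med 98 min 81 max 117
0.03 32 ang med 97 min 84 max 109
0.04 32 ang med 95 min 85 max 106
0.05 15 ang med 91 min 85 max 98
top 0 max r 0
[ 0.5462 -0.1432  0.0107] [ 6.7534  2.6432 -3.0822]
```

```bash
python3 -m creep '[[[0,1.5,0,0,0,0,0],[0,1.5,0,0,0,0,0],[0,-6,-2,0,0,0,0],[0,-14,-4,0,0,0,0],[0,-14,-4,0,0,0,0]]]' | grep -v rot
python3 -m creep '[[[0,0,0,-30,0,0,0],[0,0,0,-60,0,0,0],[0,0,0,-100,0,0,0],[0,0,0,-130,0,0,0],[0,0,0,-150,0,0,0]]]' | grep -v rot
python3 -m creep '[[[0,20,45,0,0,0,0],[0,40,90,0,0,0,0],[0,60,130,0,0,0,0],[0,70,175,0,0,0,0],[0,80,220,0,0,0,0]]]' | grep -v rot
python3 -m creep '[[[0,10,45,0,0,0,0],[0,10,90,0,0,0,0],[0,10,120,0,0,0,0],[0,10,120,0,0,0,0]]]' | grep -v rot
python3 red.py
python3 - <<'E'
from h import *
t=ctrl.get_image("top")[:,:,::-1];a=ctrl.get_image("scene")[:,:,::-1]
A=cv2.resize(t[140:270,60:400],(785,300),interpolation=cv2.INTER_CUBIC)
B=cv2.resize(a[110:310,120:350],(345,300),interpolation=cv2.INTER_CUBIC);C=cv2.resize(t[165:250,200:325],(440,300),interpolation=cv2.INTER_CUBIC)
cv2.imwrite("pics/m8.png",np.clip(1.3*np.vstack([A,np.hstack([B,C])]),0,255).astype(np.uint8))
E
```

```text
time: 23.2
position: [0.5584, -0.1484, 0.0103]
ft_force: [0.4, -0.9, -0.2]
grip_width: 0.008
time: 23.7
position: [0.5585, -0.1485, 0.1629]
ft_force: [0.4, -0.1, -0.3]
grip_width: 0.003
time: 24.2
position: [0.4623, 0.0673, 0.1605]
ft_force: [1.2, 0.4, -0.7]
grip_width: 0.004
time: 24.6
position: [0.4441, 0.1899, 0.16]
ft_force: [0.2, 0.1, -0.4]
grip_width: 0.005
scene 242 max r 0.056936433876959985
0.02 30 ang med 98 min 81 max 117
0.03 32 ang med 97 min 84 max 109
0.04 32 ang med 95 min 85 max 106
0.05 16 ang med 91 min 85 max 98
top 169 max r 0.058711361086687
0.02 27 ang med 92 min 76 max 106
0.03 28 ang med 91 min 79 max 99
0.04 26 ang med 90 min 84 max 98
0.05 23 ang med 91 min 85 max 97
[0.4454 0.1851 0.1601] [ 0.7693 -1.0116  0.7751]
```

View pics/m8.png

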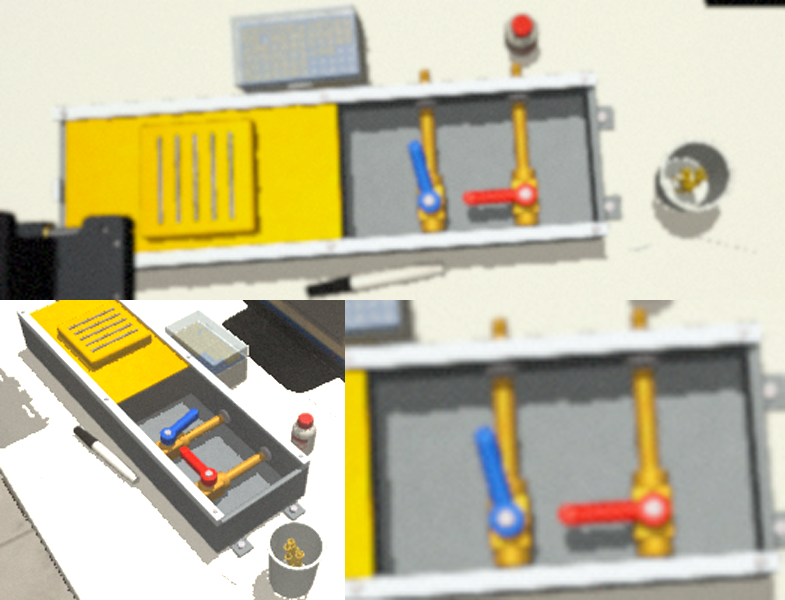

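The cover is fully over the deck, red lies across its pipe (about 91° in the top view), and blue, bottle, cup, tips and marker are where they were. Handing in.

```bash
python3 -c "
from bench import ctrl
s=ctrl.get_state();print(s['time'],s['ft_force']);print(ctrl.close_job())"
```

```text
24.8 [ 0.53955026  0.71682581 -0.22659694]
the job is handed in; nothing more can be done
None
```

I pushed the yellow cover fully aside to its stop, then turned the red handle to its shut stop, using only the closed fingertips. I handed the job in at 24.8 s with the arm clear of everything.

**Last checks**
- **Cover:** the reaction force rose from about 3 N to 10 N at the stop. The final picture shows the cover over the deck and the well open.
- **Red handle:** I felt the stop at about 7 N. The top view puts it at 91° (90° is fully shut). The scene camera read 91–98° depending on where along the lever I measured.
- **Everything else:** the blue handle, bottle, cup, tip box and marker look unmoved in the picture.

**What went wrong or disagreed**
- **Tip height:** the real fingertips were well above the reported position, about 28 mm by the images and possibly more. My first two cover pushes passed over the block without moving it.
- **First handle push:** the tip was too high and probably rode on top of the red lever, with about 7 N upward force. It turned the lever to about 32° before I lifted off, went lower and finished from the side.

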